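# Close the charger drawer, rock the tight battery out of its dock and hold it

## Robot

A 7-joint arm with a two-finger parallel gripper is mounted at the origin on the work surface. World frame = base frame: x ahead of the robot, y to its left, z up, the work surface at z = 0. Lengths are in m, angles in rad, forces in N, time in s.
With the tool pointing down it reaches from about 0.4 to 0.85 m from the base axis. Payload 10.4 kg.
Tool frame: the origin (TCP) lies midway between the tips of the shut fingers; the grasp point (between the pads) lies 19 mm behind it; z points along the fingers, x is the direction in which the jaws open and shut, and the axes are right-handed (so a half turn about z gives the same grasp; the last joint's range is limited). The gripper opens to 85 mm and grips with 20 to 120 N. Pads are 22 mm wide; open, the fingers measure 114 mm over their backs; the gripper's body (76 mm by 85 mm) begins 54 mm behind the grasp point. The pads swing forward as they close: fully open they stand 13 mm farther back than shut.
Start: joints at [1.313, 0.332, -0.065, 1.46, 0.022, 1.35, -0.088], TCP at [0.145, -0.608, 0.231] pointing down, gripper open.
Joint ranges: [-2.6, 2.6], [-0.5, 2.12], [-1.47, 1.34], [0.16, 2.42], [-1.27, 4.41], [0.06, 2.06], [-2.6, 2.6]. Speed limits (rad/s): [2.22, 2.22, 2.79, 2.79, 3.14, 3.14, 3.14].

## Interface

Orientations are given as a unit quaternion [x, y, z, w].
In Python, from workcell import monitor, eyes, ticket, models gives the robot as it stands.
- The arm moves only by the tool servo_tool, never from a script. Its argument "motion" is a list of rows, each a list of 7 numbers: the opening, from 0 (shut) to 1 (fully open), then the shift along the tool's x, y, z in m, then the turn, a rotation vector about the tool's x, y, z in degrees. In form: [[fingers, tx, ty, tz, rx, ry, rz], ...]. A call has 1 to 20 rows; each row is the pose to reach, as a shift and turn from the pose commanded when the call began, along the tool's axes at that moment; what a row does not reach only later rows make up. A row lasts 1/8 s, in which the tool goes at most 62.5 mm and 10.7 degrees, less where a joint would pass 70% of its speed; a pose out of reach is approached as far as the arm can. A call with a gripper value outside its range is refused whole. The fingers move at their own pace and stop on an object; "grip_force" is the grip in N (left out, the last holds). Time passes only in rows, so rows that repeat a pose let the fingers close. It gives the time, the measured TCP pose, the force and the opening at its end, in the units of the state.
- monitor.get_obs(): the state, without advancing time (a new reading comes with each control period).
- eyes.camera(name): name is "scene" or "top" or "wrist"; returns (picture, depth): 384x512x3 uint8, blue, green, red; 384x512 float32, m along the optical axis (not along the pixel's ray), 0 where there is no reading.
- eyes.camera_info(name): a dict with "intrinsics" (3x3 intrinsics, pixels), "extrinsics" (4x4, takes a point from world to camera coordinates); the wrist camera has in their place "tool_from_camera" (4x4, takes a point from camera to tool coordinates, whose origin is the TCP and whose axes are the tool frame's). Camera axes: x right, y down, z forward; pixel columns grow to the right and rows downward; lengths in m; the calibration is good to about 2 mm. A picture is of the moment at which its call begins: read the wrist's pose just before it. camera_info takes no time and is no camera call.
- ticket.hand_in(): hands the job in, once; it reports no verdict.
Trained networks look in the newest picture that a camera, given by its name, has taken for a name from the list of things; names that differ only in an ending like _2 or _b are one class to them, and where a whole thing is asked for, a point or a joint stands for the part that bears it (a point fixed in the world has none). Each returns a list of dicts, best first, with "confidence" (0 to 1); they miss things now and then, are a little off and sometimes report something else, mostly with a low value. They report only what shows in the picture. A call takes as long as a camera call. They do not tell look-alikes from the thing itself.
- models.boxes_of(camera, thing): "point" ([x, y, z] in m, in the coordinates of the camera as it stood for that picture, good to about 4 mm: the middle of the surface that is visible of it).
The state is a dict: "clock": time; "joint_pos": joint angles; "joint_velocities": joint speeds; "tau": joint torques, N m; "position": TCP position; "ee_rot": TCP orientation; "ft_force": force on the tool from outside, world axes, zero at the start; "torque": the same for the moment, N m; "grip_width": opening from 0.0 (shut) to 1.0 (fully open).
Only numpy, scipy, OpenCV 4.12 (cv2) and the standard library are available. Lean on these libraries where they do the work, as an engineer would, in place of code of your own. Each camera call takes 0.05 s, during which the arm holds its last target. There are 200 camera calls.

## Task

The spent battery is already lying in the charger's red drawer: push that drawer fully shut first. Then grip the yellow battery block standing in the dock on top of the charger, rock it over to one side and then to the other, against the two red jaws, until both have given way and it is free, and lift it straight up until it hangs just clear of the dock, a few centimetres above it. Finish while still holding it there, upright and still over the dock, with everything else left where it was.

Things in the scene. Friction and masses are not known exactly. Their poses are not given: they have to be found in the camera images.
- charger: Black charger case, 200 (x) x 250 (y) x 80 mm high, fixed on the counter, with a grey dock 84 (x) x 104 (y) x 56 mm high centred on its top. Origin at the centre of the case's underside, on the dock's vertical axis; -x is the front with the drawer, +y its left side as seen by one who faces the drawer, z up.
- dock_rim (a point): Centre of the mouth of the dock, at its top rim, 136 mm above the counter. The well below is open to the y sides, where the two red jaws stand; its end walls (towards x) leave the block 1.5 mm of play. The block stands in it on a rib 12 mm wide along y, which lets it rock about the x axis but not shift.
- drawer (a joint): How far the red-fronted drawer in the front of the charger is pulled out, in m: 0 is fully shut, at most 0.1; it slides along the charger's x axis and opens towards its -x. Friction about 2 N, stays where it is left.
- drawer_handle (a point): Middle of the drawer's steel bar handle: bar 120 mm long along the charger's y, 11 mm thick, its axis 35 mm in front of the drawer front and 45 mm above the counter. It moves with the drawer; pushing the bar towards the charger's +x shuts the drawer. With the drawer shut it lies 147 mm in front (-x) of the charger's origin.
- battery: Yellow block with black foot and cap, 60 (x) x 40 (y) x 110 mm high, 0.3 to 0.6 kg, flat sides. Origin at the centre of its underside, z up, axes as the charger's. It starts in the dock, underside 89 mm above the counter, top 63 mm above the rim. In each y side is a slot 8 to 26 mm above the underside, where a jaw's nose blocks it: until both jaws are back it lifts only about 6 mm.
- jaw_left (a joint): How far the red jaw on the dock's +y side is pushed back (to the charger's +y), in m: 0 at the start, touching the block; from 0.0045 the upright block is free on this side; at most 0.012. Slides at about 7 N, stays where pushed. It bears on the block up to 46 mm above its underside: leaning the block towards +y about its underside by 10 degrees pushes it back 6 to 8 mm.
- jaw_right (a joint): The same for the red jaw on the dock's -y side, pushed back towards the charger's -y by leaning the block towards -y.
- tape_roll: Blue roll of tape, 62 mm across and 19 mm high, lying on top of the charger beside the dock on its +y side. Leave it there. Origin at the centre of its underside.
- air_horn: White can 64 mm across with a blue horn, 175 mm high, standing on the counter. Leave alone. Origin at the centre of its underside.
- phone: Black phone 150 x 74 x 9 mm lying on the counter. Leave alone. Origin at the centre of its underside.
- screwdriver: Screwdriver lying on the counter. Leave alone.
- torch: Orange torch standing on its 42 mm head, 125 mm high. Leave alone. Origin at the centre of its underside.
- mug: Blue mug 80 mm across, 90 mm high. Leave alone. Origin at the centre of its underside.
Not all that is in view belongs to the job. There is more than one size of the battery; the job needs the smallest.

How it is judged:
On the way, in this order (a step that is already met when the one before it is completed fails the run):
1. the drawer is pushed fully shut (value of joint drawer below 0.004 m), for 0.2 s.
2. the block, still in the dock, has been rocked to both sides: both jaws are pushed back (value of joint each of jaw_left, jaw_right above 0.004 m and z of battery in the frame of charger below 0.115 m), for 0.1 s.
3. the block is lifted clear of the dock and held over it (value of joint drawer below 0.004 m and z of battery in the frame of charger between 0.14 and 0.215 m and horizontal distance between battery and charger below 0.045 m and angle between battery's own z axis and vertical below 0.2 rad and contact force between battery and the fingers above 1 N and contact force between battery and charger below 0.1 N and linear speed of battery below 0.03 m/s), for 0.2 s.
At the end, for the whole second after the job is handed in: The drawer is shut (within 4 mm); the battery block is held in the fingers, its underside 4 to 79 mm above the dock's rim, within 45 mm of the dock's axis, within 0.2 rad of upright, still (under 30 mm/s), and touching neither dock nor charger (all of step 3); the arm keeps its last pose, push and grip.
It fails at once if a thing standing about on the counter is moved more than 30 mm (distance of any of air_horn, phone, screwdriver, torch, mug from where it was at the start of the episode above 0.03 m).
It fails at once if the tape roll is pushed about or knocked off the charger (distance of tape_roll from where it was at the start of the episode above 0.03 m).
It also fails if it takes over 58 s, if anything falls off the work surface, if the arm or the gripper's body presses on something with over 40 N, if the wrist force passes 120 N, or if a joint passes its speed limit or range.

## Working session

There is one attempt and no reset: what is moved stays moved. The work goes in short steps, Python scripts to look and compute and a tool call to move; the robot and the scene stay as the last step left them, time stands still between calls to the robot, and variables do not carry over. Pictures are saved under pics/ and viewed, about 8 in all and at most 12, crops included, and the job is handed in when it is done.

Besides the shell and the picture viewer there is one more tool, called after "Emit:" as name([rows], argument=value, ...), one row to a line, values as JSON. servo_tool: Moves the arm, as the interface text tells. Its arguments: {"type":"object","properties":{"motion":{"type":"array"},"grip_force":{"type":"number"}},"required":["motion"]}

```bash
mkdir -p pics; cat > h.py <<'E'
import numpy as np, cv2
from workcell import monitor, eyes, ticket, models
from scipy.spatial.transform import Rotation as R
def T_tool():
    o=monitor.get_obs(); T=np.eye(4); T[:3,:3]=R.from_quat(o['ee_rot']).as_matrix(); T[:3,3]=o['position']; return T
def shot(n):
    if n=='wrist': W=T_tool()
    i=eyes.camera_info(n); p,d=eyes.camera(n)
    W=W@np.array(i['tool_from_camera']) if n=='wrist' else np.linalg.inv(np.array(i['extrinsics']))
    return p,d,np.array(i['intrinsics']),W
def cloud(d,K,W):
    v,u=np.mgrid[:d.shape[0],:d.shape[1]]
    P=np.stack([(u-K[0,2])/K[0,0]*d,(v-K[1,2])/K[1,1]*d,d],-1)
    return P@W[:3,:3].T+W[:3,3]
E
python3 - <<'E'
from h import *
print(monitor.get_obs())
for n in('scene','top'):
    p,d,K,W=shot(n); np.savez(f'{n}.npz',p=p,d=d,K=K,W=W); cv2.imwrite(f'pics/{n}.png',p)
    for t in('charger','battery','drawer_handle','jaw_left','jaw_right','tape_roll','air_horn','phone','screwdriver','torch','mug'):
        print(n,t,[(round(r['confidence'],2),(W[:3,:3]@r['point']+W[:3,3]).round(3).tolist()) for r in models.boxes_of(n,t)[:4]])
E
```

```text
{'clock': 0.0, 'joint_pos': array([ 1.3134211 ,  0.33284978, -0.06469542,  1.46095098,  0.02163963,
        1.34988762, -0.08849107]), 'joint_velocities': array([-0.00146857,  0.00029402,  0.00013858, -0.00100719,  0.00082135,
        0.00040265, -0.00024402]), 'tau': array([ 5.35343970e-04, -6.25445938e+01,  4.95422271e-02, -3.91600156e+01,
        1.62740622e-02,  1.00633103e-02,  2.32782054e-05]), 'position': array([ 0.14528245, -0.60749516,  0.23052511]), 'ee_rot': array([ 7.85066029e-01, -6.19411689e-01, -5.80350467e-04, -3.90714903e-04]), 'ft_force': array([0.03074226, 0.89043297, 0.17183362]), 'torque': array([ 0.0419375 , -0.0072591 , -0.02765186]), 'grip_width': 1.0028919901422253}
scene charger [(0.71, [0.675, -0.091, 0.076])]
scene battery [(0.92, [0.659, -0.056, 0.182]), (0.71, [0.467, -0.26, 0.103]), (0.62, [0.507, 0.182, 0.104])]
scene drawer_handle [(0.96, [0.493, -0.034, 0.051])]
scene jaw_left []
scene jaw_right [(0.42, [0.641, -0.073, 0.138]), (0.33, [0.673, -0.09, 0.076])]
scene tape_roll []
scene air_horn [(0.62, [0.501, -0.378, 0.118])]
scene phone [(0.62, [0.643
[... 167 characters left out ...]
 [(0.64, [0.596, -0.03, 0.078])]
top battery [(0.93, [0.492, 0.18, 0.142]), (0.67, [0.438, -0.235, 0.138]), (0.57, [0.637, -0.039, 0.198])]
top drawer_handle [(0.74, [0.592, -0.033, 0.08]), (0.73, [0.51, -0.009, 0.049]), (0.73, [0.468, -0.356, 0.136])]
top jaw_left [(0.53, [0.652, -0.014, 0.134]), (0.24, [0.639, -0.039, 0.201]), (0.19, [0.478, 0.403, 0.068])]
top jaw_right [(0.61, [0.635, -0.065, 0.136])]
top tape_roll [(0.83, [0.702, 0.038, 0.1])]
top air_horn [(0.91, [0.469, -0.356, 0.138])]
top phone [(0.72, [0.374, 0.387, 0.008])]
top screwdriver [(0.7, [0.648, 0.307, 0.023]), (0.6, [0.468, -0.357, 0.135])]
top torch [(0.64, [0.478, 0.401, 0.067])]
top mug [(0.88, [0.68, -0.417, 0.044])]
```

```bash
python3 - <<'E'
from h import *
for n in('top','scene'):
    z=np.load(f'{n}.npz'); p,d=z['p'],z['d']; C=cloud(d,z['K'],z['W']); ok=d>0
    if n=='top':
        x,y,Z=C[...,0],C[...,1],C[...,2]
        def rect(m,s):
            q=C[m&ok][:,:2]; r=cv2.minAreaRect((q*1000).astype(np.float32)); print(s,len(q),r,C[m&ok][:,2].mean().round(4))
        near=np.hypot(x-.637,y+.039)<.2
        rect(near&(Z>.19)&(Z<.21),'batt top')
        rect(near&(abs(Z-.136)<.006)&(np.hypot(x-.637,y+.039)<.08),'dock top')
        rect(near&(abs(Z-.08)<.005),'case top')
        rect((np.hypot(x-.505,y+.01)<.09)&(abs(Z-.05)<.008)&(x<.56),'handle')
        for s in ((.492,.18),(.438,-.235)):
            rect((np.hypot(x-s[0],y-s[1])<.06)&(Z>.08),'other')
t=cv2.imread('pics/top.png'); cv2.imwrite('pics/top2.png',cv2.resize(t,(768,576),interpolation=2))
E
```

```text
batt top 388 ((645.3727416992188, -40.82186508178711), (41.04933547973633, 62.40507888793945), 76.2159194946289) 0.1989
dock top 512 ((644.974365234375, -40.588932037353516), (103.83031463623047, 85.4248046875), 76.13001251220703) 0.1352
case top 4553 ((645.359130859375, -40.68751525878906), (250.42262268066406, 201.25213623046875), 76.37203979492188) 0.0798
handle 1034 ((497.03961181640625, -7.047576904296875), (176.8834686279297, 111.73527526855469), 76.99504852294922) 0.0483
other 653 ((493.054443359375, 193.748779296875), (78.32325744628906, 52.26637649536133), 61.6358642578125) 0.1381
other 699 ((444.9483642578125, -237.53761291503906), (52.70120620727539, 78.65143585205078), 44.825992584228516) 0.1365
```

View pics/scene.png

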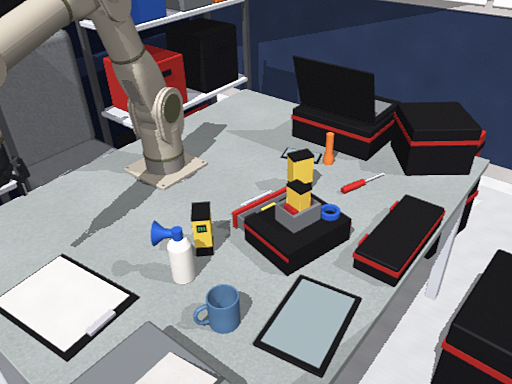

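View pics/top.png

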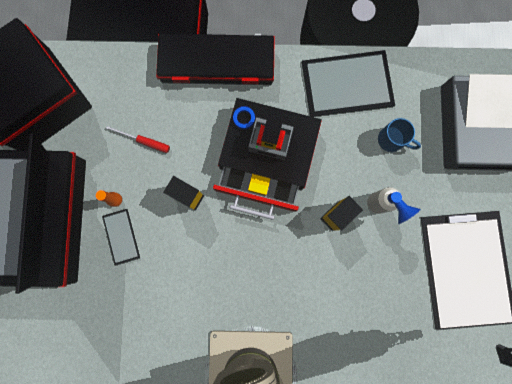

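The scene picture shows the docked battery at about (299,180), with a look-alike at (202,228) beside the air horn. In the top picture there are three candidates: the docked one at (270,135), measuring 41x62 mm, and two loose ones at (183,192) and (342,213), each about 52x78 mm. The docked block matches 40x60 mm and is the smallest. I'll confirm it in a crop and locate the handle.

```bash
python3 - <<'E'
from h import *
z=np.load('top.npz'); p,d=z['p'],z['d']; C=cloud(d,z['K'],z['W'])
a=np.radians(-13.65); o=np.array([.6452,-.0407]); ex=np.array([np.cos(a),np.sin(a)]); ey=np.array([-ex[1],ex[0]])
q=C[...,:2]-o; X=q@ex; Y=q@ey; Z=C[...,2]
m=(d>0)&(X<-.1)&(X>-.3)&(abs(Y)<.14)
for lo in np.arange(-.29,-.1,.01):
    k=m&(X>=lo)&(X<lo+.01)&(Z>.02)
    if k.sum(): print(round(lo,3),k.sum(),np.percentile(Z[k],[5,50,95]).round(3),Y[k].min().round(3),Y[k].max().round(3))
cv2.imwrite('pics/crop.png',cv2.resize(p[85:245,150:370],None,fx=3.5,fy=3.5,interpolation=2))
E
```

```text
-0.21 129 [0.045 0.049 0.053] -0.063 0.063
-0.2 61 [0.044 0.048 0.052] -0.062 0.063
-0.19 18 [0.044 0.049 0.052] -0.055 0.054
-0.18 20 [0.044 0.047 0.052] -0.055 0.054
-0.17 366 [0.028 0.066 0.071] -0.122 0.122
-0.16 218 [0.053 0.066 0.072] -0.123 0.12
-0.15 150 [0.022 0.045 0.054] -0.11 0.11
-0.14 185 [0.04  0.047 0.054] -0.111 0.111
-0.13 182 [0.042 0.047 0.053] -0.111 0.111
-0.12 182 [0.041 0.047 0.055] -0.111 0.11
-0.11 207 [0.04  0.048 0.078] -0.126 0.125
```

View pics/crop.png

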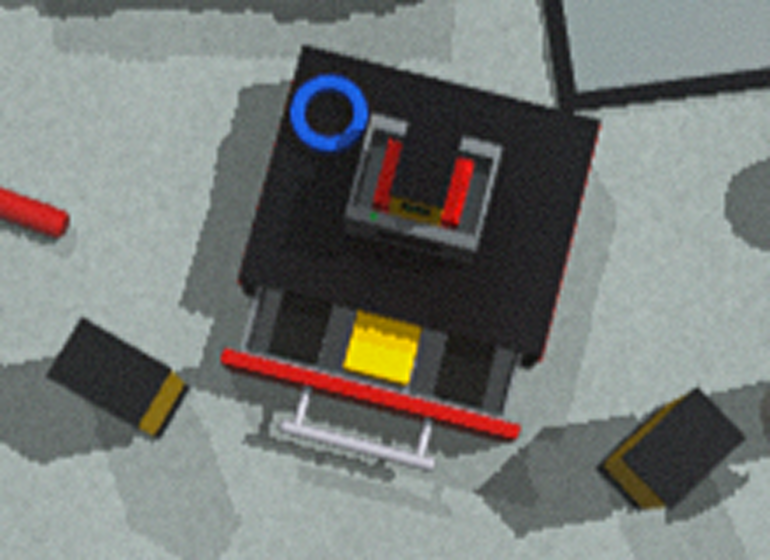

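The crop shows the docked yellow block, with its black cap at crop (430,165), between the two red jaws at (385,175) and (460,190). It is clearly smaller than the two loose blocks at (115,375) and (670,450). The drawer is about 58 mm open, with the handle bar at X≈-0.205 in the charger frame. Next I move to in front of the handle, high and with the fingers shut.

Emit:
servo_tool([
  [0,-0.02,-0.025,-0.02,0,0,3],
  [0,-0.05,-0.065,-0.04,0,0,6],
  [0,-0.085,-0.105,-0.06,0,0,9],
  [0,-0.12,-0.15,-0.06,0,0,12],
  [0,-0.155,-0.19,-0.06,0,0,15],
  [0,-0.19,-0.235,-0.06,0,0,18],
  [0,-0.23,-0.275,-0.06,0,0,21],
  [0,-0.27,-0.31,-0.06,0,0,24],
  [0,-0.315,-0.325,-0.06,0,0,27.1],
  [0,-0.36,-0.34,-0.06,0,0,27.1],
  [0,-0.405,-0.355,-0.06,0,0,27.1],
  [0,-0.45,-0.37,-0.06,0,0,27.1],
  [0,-0.49,-0.387,-0.06,0,0,27.1],
  [0,-0.525,-0.4,-0.06,0,0,27.1],
  [0,-0.544,-0.405,-0.06,0,0,27.1],
  [0,-0.544,-0.405,-0.06,0,0,27.1],
  [0,-0.544,-0.405,-0.06,0,0,27.1],
])

```text
clock: 3.32
position: [0.4127, 0.0144, 0.2913]
ee_rot: [-0.618, 0.786, -0.0, -0.0]
ft_force: [-0.3, -0.6, -0.2]
grip_width: -0.002
```

Emit:
servo_tool([
  [0,0,0,0.03,0,0,0],
  [0,0,0,0.07,0,0,0],
  [0,0,0,0.115,0,0,0],
  [0,0,0,0.16,0,0,0],
  [0,0,0,0.2,0,0,0],
  [0,0,0,0.235,0,0,0],
  [0,0,0,0.253,0,0,0],
  [0,0,0,0.253,0,0,0],
  [0,0,-0.008,0.253,0,0,0],
  [0,0,-0.018,0.253,0,0,0],
  [0,0,-0.028,0.253,0,0,0],
  [0,0,-0.038,0.253,0,0,0],
  [0,0,-0.048,0.253,0,0,0],
  [0,0,-0.056,0.253,0,0,0],
  [0,0,-0.063,0.253,0,0,0],
  [0,0,-0.068,0.253,0,0,0],
  [0,0,-0.07,0.253,0,0,0],
  [0,0,-0.07,0.253,0,0,0],
])

```text
clock: 5.58
position: [0.481, -0.0011, 0.0384]
ee_rot: [-0.618, 0.786, -0.0, 0.0]
ft_force: [0.3, 0.0, 0.3]
grip_width: 0.002
```

Emit:
servo_tool([
  [0,0,-0.002,0,0,0,0],
  [0,0,-0.004,0,0,0,0],
  [0,0,-0.006,0,0,0,0],
  [0,0,-0.006,0,0,0,0],
])

```text
clock: 6.08
position: [0.4869, -0.0025, 0.0384]
ee_rot: [-0.618, 0.786, -0.0, 0.0]
ft_force: [-1.6, 0.5, 0.2]
grip_width: -0.001
```

```bash
cat > hd.py <<'E'
from h import *
p,d,K,W=shot('top'); C=cloud(d,K,W)
a=np.radians(-13.65); o=np.array([.6452,-.0407]); ex=np.array([np.cos(a),np.sin(a)]); ey=np.array([-ex[1],ex[0]])
q=C[...,:2]-o; X=q@ex; Y=q@ey; Z=C[...,2]
m=(d>0)&(X<-.1)&(X>-.3)&(abs(Y)<.14)&(abs(Y)>.03)
for lo in np.arange(-.22,-.09,.005):
    k=m&(X>=lo)&(X<lo+.005)&(Z>.02)
    if k.sum(): print(round(lo,3),k.sum(),np.percentile(Z[k],[5,50,95]).round(3),Y[k].min().round(3),Y[k].max().round(3))
s=monitor.get_obs();print(s['position'],s['ft_force'])
cv2.imwrite('pics/drawer.png',cv2.resize(p[85:245,150:370],None,fx=3,fy=3,interpolation=2))
E
python3 hd.py
```

```text
-0.22 68 [0.472 0.489 0.493] -0.084 -0.031
-0.215 67 [0.467 0.484 0.488] -0.081 -0.03
-0.21 62 [0.455 0.479 0.483] -0.076 0.034
-0.205 62 [0.419 0.475 0.479] -0.073 0.037
-0.2 67 [0.442 0.468 0.475] -0.073 0.04
-0.195 62 [0.438 0.461 0.469] -0.069 0.044
-0.19 69 [0.437 0.454 0.465] -0.068 0.045
-0.185 66 [0.425 0.454 0.461] -0.065 0.048
-0.18 69 [0.418 0.452 0.457] -0.061 0.063
-0.175 67 [0.417 0.45  0.456] -0.058 0.061
-0.17 68 [0.416 0.445 0.455] -0.055 0.062
-0.165 65 [0.411 0.427 0.454] -0.052 0.062
-0.16 58 [0.408 0.423 0.452] -0.049 0.062
-0.155 53 [0.41  0.419 0.449] -0.045 0.064
-0.15 50 [0.401 0.414 0.445] -0.044 0.065
-0.145 31 [0.397 0.411 0.442] -0.039 0.06
-0.14 22 [0.396 0.406 0.438] -0.042 0.055
-0.135 10 [0.394 0.431 0.435] -0.038 0.033
-0.13 2 [0.417 0.418 0.419] -0.035 -0.032
-0.125 1 [0.411 0.411 0.411] -0.031 -0.031
-0.115 92 [0.027 0.058 0.071] -0.122 0.122
-0.11 52 [0.065 0.068 0.071] -0.122 0.122
-0.105 44 [0.062 0.068 0.073] -0.126 0.125
[ 0.48693013 -0.00251341  0.038364  ] [-0.03285363  0.27105011  0.51577895]
```

View pics/drawer.png

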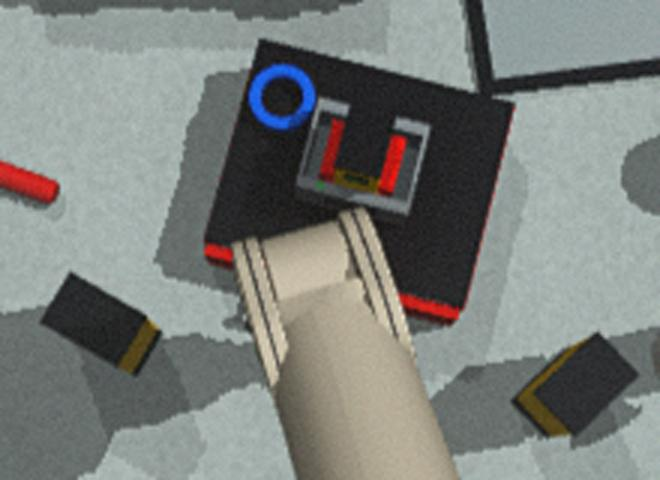

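The picture shows the drawer nearly shut: the red front lies along the case edge at (210,255) to (430,310). I push on until the force rises at the stop.

Emit:
servo_tool([
  [0,0,-0.001,0,0,0,0],
  [0,0,-0.002,0,0,0,0],
  [0,0,-0.003,0,0,0,0],
  [0,0,-0.004,0,0,0,0],
])

```text
clock: 6.62
position: [0.4884, -0.0029, 0.0378]
ee_rot: [-0.618, 0.786, 0.001, -0.002]
ft_force: [-14.3, 3.4, 8.9]
grip_width: 0.0
```

Stop reached: the force jumped to 15 N with almost no further travel. Now I back off, rise, open, and go over the block.

Emit:
servo_tool([
  [0,0,-0.004,0,0,0,0],
  [0,0,-0.004,0,0,0,0],
  [0,0,0.006,0,0,0,0],
  [0,0,0.016,0,0,0,0],
  [0,0,0.016,-0.04,0,0,0],
  [0,0,0.016,-0.085,0,0,0],
  [0,0,0.016,-0.13,0,0,0],
  [0.5,0,0.016,-0.175,0,0,0],
  [1,0,0.016,-0.22,0,0,0],
  [1,0,0.01,-0.25,0,0,0],
  [1,0,-0.015,-0.27,0,0,0],
  [1,0,-0.045,-0.275,0,0,0],
  [1,0,-0.08,-0.275,0,0,0],
  [1,0,-0.115,-0.275,0,0,0],
  [1,0,-0.145,-0.275,0,0,0],
  [1,0,-0.16,-0.275,0,0,0],
  [1,0,-0.163,-0.275,0,0,0],
  [1,0,-0.163,-0.275,0,0,0],
  [1,0,-0.163,-0.275,0,0,0],
])

```text
clock: 9.0
position: [0.6484, -0.0417, 0.3138]
ee_rot: [-0.618, 0.786, -0.0, 0.0]
ft_force: [-0.5, 1.2, 0.1]
grip_width: 1.001
```

```bash
cat > w.py <<'E'
from h import *
import sys
p,d,K,W=shot('wrist'); C=cloud(d,K,W)
a=np.radians(-13.65); o=np.array([.6452,-.0407]); ex=np.array([np.cos(a),np.sin(a)]); ey=np.array([-ex[1],ex[0]])
q=C[...,:2]-o; X=q@ex; Y=q@ey; Z=C[...,2]
s=monitor.get_obs(); t=s['position'][:2]-o; print('tcp XY',t@ex,t@ey,s['position'][2],s['ft_force'],s['grip_width'])
for lo,hi,r in((.185,.212,.05),(.12,.142,.075),(.074,.086,.3)):
    m=(d>0)&(Z>lo)&(Z<hi)&(np.hypot(X,Y)<r)
    if m.sum()>5:
        c,wh,an=cv2.minAreaRect(np.float32(np.c_[X[m],Y[m]]*1000)); print(lo,m.sum(),np.round(c,1),np.round(wh,1),round(an,2),Z[m].mean())
m=(d>0)&(abs(Y)<.03)&(X<-.08)&(X>-.2)&(Z>.03)
print('front min X (z>.055)',X[m&(Z>.055)].min() if (m&(Z>.055)).any() else None)
cv2.imwrite(f'pics/{sys.argv[1]}.png',p)
E
python3 w.py w1; python3 hd.py
```

```text
tcp XY 0.003474376737379797 -0.00031834570363337356 0.31384838529147846 [ 0.29945551 -0.03110339  0.25361985] 0.9999979313581422
0.185 3979 [ 2.3 -2.4] [61.2 41. ] 0.03 0.1997131739181289
0.12 4020 [ 2.1 -2.3] [104.3  84.3] 89.99 0.13458626786491523
0.074 28297 [-29.5 -16.3] [270.  479.5] 1.5 0.08058795404920008
front min X (z>.055) -0.11013841862236448
-0.22 263 [0.673 0.698 0.703] -0.139 -0.046
-0.215 266 [0.673 0.697 0.703] -0.14 -0.044
-0.21 264 [0.673 0.697 0.703] -0.14 -0.042
-0.205 268 [0.673 0.697 0.703] -0.14 -0.039
-0.2 265 [0.674 0.697 0.703] -0.137 -0.037
-0.195 270 [0.673 0.697 0.703] -0.137 -0.035
-0.19 268 [0.671 0.697 0.703] -0.134 -0.033
-0.185 263 [0.672 0.697 0.703] -0.131 -0.03
-0.18 260 [0.675 0.697 0.703] -0.128 -0.03
-0.175 256 [0.679 0.698 0.703] -0.128 -0.03
-0.17 235 [0.68  0.698 0.703] -0.125 -0.03
-0.165 239 [0.682 0.698 0.703] -0.122 -0.03
-0.16 230 [0.682 0.699 0.703] -0.119 -0.03
-0.155 240 [0.049 0.698 0.703] -0.119 0.062
-0.15 259 [0.048 0.698 0.703] -0.116 0.063
-0.145 230 [0.048 0.698 0.704] -0.113 0.061
-0.14 205 [0.672 0.699 0.704] -0.11 0.054
-0.135 201 [0.053 0.7   0.704] -0.11 0.055
-0.13 196 [0.674 0.7   0.704] -0.107 0.054
-0.125 189 [0.673 0.7   0.704] -0.104 0.055
-0.12 176 [0.517 0.7   0.704] -0.101 0.053
-0.115 280 [0.028 0.69  0.703] -0.101 0.122
-0.11 222 [0.066 0.698 0.704] -0.098 0.122
-0.105 219 [0.067 0.696 0.703] -0.095 0.125
[ 0.64854631 -0.04190308  0.31379028] [ 0.31077575 -0.07769267  0.14128675]
```

View pics/w1.png

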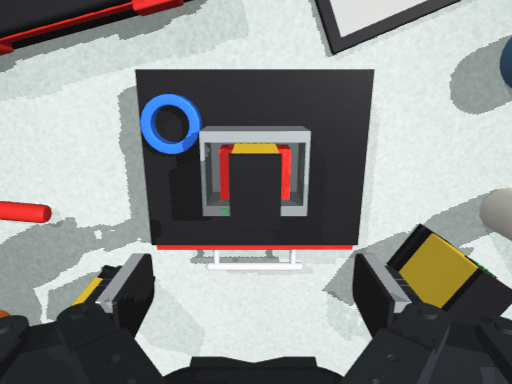

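The wrist picture shows the block's cap at (255,185) between the red jaws at (224,172) and (286,172), with the tape roll clear at (170,123). The handle bar now measures X≈-0.147, so the drawer is shut. I descend and grip across the y faces.

Emit:
servo_tool([
  [1,0.0015,0.002,0.03,0,0,0],
  [1,0.0015,0.002,0.06,0,0,0],
  [1,0.0015,0.002,0.09,0,0,0],
  [1,0.0015,0.002,0.12,0,0,0],
  [1,0.0015,0.002,0.145,0,0,0],
  [1,0.0015,0.002,0.16,0,0,0],
  [1,0.0015,0.002,0.167,0,0,0],
  [1,0.0015,0.002,0.167,0,0,0],
  [0.6,0.0015,0.002,0.167,0,0,0],
  [0.4,0.0015,0.002,0.167,0,0,0],
  [0,0.0015,0.002,0.167,0,0,0],
  [0,0.0015,0.002,0.167,0,0,0],
  [0,0.0015,0.002,0.167,0,0,0],
  [0,0.0015,0.002,0.167,0,0,0],
], grip_force=80)

```text
clock: 10.85
position: [0.647, -0.0429, 0.147]
ee_rot: [-0.618, 0.786, -0.0, 0.0]
ft_force: [-1.0, 0.4, 6.3]
grip_width: 0.456
```

Emit:
servo_tool([
  [0,-0.002,0,0,0,2,0],
  [0,-0.004,0,0,0,4,0],
  [0,-0.006,0,0,0,6,0],
  [0,-0.008,0,0,0,8,0],
  [0,-0.01,0,0,0,10,0],
  [0,-0.012,0,0,0,12,0],
  [0,-0.012,0,0,0,12,0],
  [0,-0.012,0,0,0,12,0],
])

```text
clock: 11.85
position: [0.6497, -0.032, 0.147]
ee_rot: [-0.614, 0.782, -0.065, -0.082]
ft_force: [0.7, -2.1, 5.6]
grip_width: 0.459
```

Emit:
servo_tool([
  [0,0.0029,0,0.0006,0,-3,0],
  [0,0.0059,0,0.0012,0,-6,0],
  [0,0.0088,0,0.0018,0,-9,0],
  [0,0.0117,0,0.0025,0,-12,0],
  [0,0.0117,0,0.0025,0,-12,0],
])

```text
clock: 12.48
position: [0.6469, -0.0435, 0.147]
ee_rot: [-0.617, 0.787, 0.0, 0.001]
ft_force: [3.0, 2.2, 0.4]
grip_width: 0.459
```

Emit:
servo_tool([
  [0,0.002,0,0,0,-2,0],
  [0,0.004,0,0,0,-4,0],
  [0,0.006,0,0,0,-6,0],
  [0,0.008,0,0,0,-8,0],
  [0,0.01,0,0,0,-10,0],
  [0,0.012,0,0,0,-12,0],
  [0,0.012,0,0,0,-12,0],
  [0,0.012,0,0,0,-12,0],
])

```text
clock: 13.48
position: [0.6442, -0.0535, 0.1468]
ee_rot: [-0.615, 0.782, 0.065, 0.083]
ft_force: [0.7, 3.4, 5.6]
grip_width: 0.459
```

Emit:
servo_tool([
  [0,-0.0029,0,0.0006,0,3,0],
  [0,-0.0059,0,0.0012,0,6,0],
  [0,-0.0088,0,0.0018,0,9,0],
  [0,-0.0117,0,0.0025,0,12,0],
  [0,-0.0117,0,0.0025,0,12,0],
])

```text
clock: 14.1
position: [0.6469, -0.0413, 0.1468]
ee_rot: [-0.619, 0.785, -0.0, 0.0]
ft_force: [-1.0, 3.0, 7.1]
grip_width: 0.459
```

```bash
python3 - <<'E'
from h import *
p,d,K,W=shot('wrist'); o=monitor.get_obs(); print(o['position'],o['ee_rot'],o['ft_force'],o['grip_width'])
q,_,_,_=shot('scene')
cv2.imwrite('pics/w2.png',np.hstack([cv2.resize(p,(400,300)),cv2.resize(q[130:280,230:370],(320,300),interpolation=2)]))
E
```

```text
[ 0.64687765 -0.04140734  0.14678514] [-6.18858000e-01  7.85502430e-01  3.09424978e-04  7.82580117e-04] [-1.90609957  4.63612078  6.64957039] 0.458366731714955
```

View pics/w2.png

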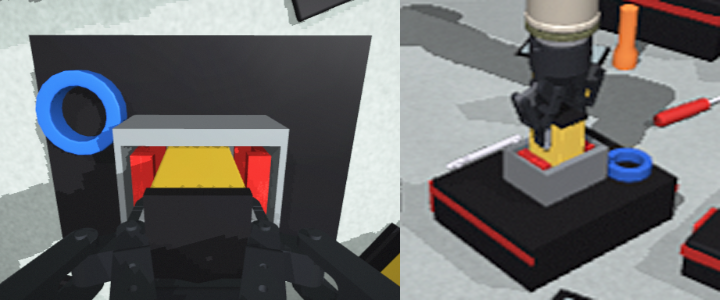

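The wrist view (left half) shows gaps between the block and both red jaws, at (155,175) and (247,175). I test with a 10 mm lift and check the force.

Emit:
servo_tool([
  [0,0,0,-0.002,0,0,0],
  [0,0,0,-0.004,0,0,0],
  [0,0,0,-0.006,0,0,0],
  [0,0,0,-0.008,0,0,0],
  [0,0,0,-0.01,0,0,0],
  [0,0,0,-0.01,0,0,0],
])

```text
clock: 14.95
position: [0.6467, -0.0429, 0.1565]
ee_rot: [-0.618, 0.786, -0.0, 0.0]
ft_force: [0.3, -0.0, -3.3]
grip_width: 0.462
```

Free: only the block's weight, about 3.3 N, shows on the wrist. I lift it clear.

Emit:
servo_tool([
  [0,0,0,-0.006,0,0,0],
  [0,0,0,-0.014,0,0,0],
  [0,0,0,-0.022,0,0,0],
  [0,0,0,-0.03,0,0,0],
  [0,0,0,-0.038,0,0,0],
  [0,0,0,-0.046,0,0,0],
  [0,0,0,-0.054,0,0,0],
  [0,0,0,-0.062,0,0,0],
  [0,0,0,-0.07,0,0,0],
  [0,0,0,-0.075,0,0,0],
  [0,0,0,-0.075,0,0,0],
  [0,0,0,-0.075,0,0,0],
  [0,0,0,-0.075,0,0,0],
  [0,0,0,-0.075,0,0,0],
  [0,0,0,-0.075,0,0,0],
])

```text
clock: 16.82
position: [0.6466, -0.0429, 0.2312]
ee_rot: [-0.618, 0.786, 0.0, -0.0]
ft_force: [0.1, -0.1, -2.7]
grip_width: 0.455
```

```bash
python3 - <<'E'
from h import *
p,d,K,W=shot('wrist'); o=monitor.get_obs(); print(o['clock'],o['position'],o['ee_rot'],o['ft_force'],o['grip_width'],abs(o['joint_velocities']).max())
q,_,_,_=shot('scene')
cv2.imwrite('pics/w3.png',np.hstack([cv2.resize(p,(400,300)),cv2.resize(q[130:280,230:370],(320,300),interpolation=2)]))
E
```

```text
16.875 [ 0.64656889 -0.04286607  0.23120547] [-6.18103566e-01  7.86096674e-01  1.86434588e-05 -3.35920289e-05] [ 0.58258228  0.15000588 -3.04567862] 0.4554939020216414 0.001682894555020864
```

View pics/w3.png

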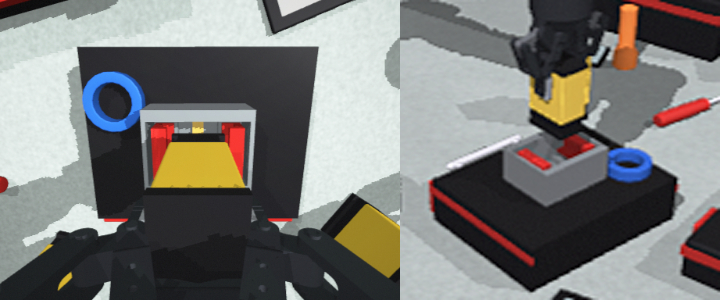

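The scene half shows the block hanging upright at (560,95), clear of the dock at (555,170), with the tape roll still in place at (630,163). The arm is still.

```bash
python3 -c "
from h import *
print(ticket.hand_in())"
```

```text
the job is handed in; nothing more can be done
None
```

I did the job in the order asked and handed it in at about 17 s of the 58 s allowed; the hand-in gave no verdict.

- **Drawer:** I pushed it by its handle to the stop, where the force rose to about 15 N. A top picture then put the bar at 147 mm in front of the charger's origin, which is the shut position. I did not re-measure it after the lift.
- **Battery choice:** I took the block in the dock, which measured 41 x 62 mm. The two loose ones are about 52 x 78 mm.
- **Rocking:** I gripped it across its y sides at 80 N and leaned it 12° to each side about its foot. The wrist picture then showed a gap at both red jaws. The jaw travel itself was not measured.
- **Lift:** A 10 mm test lift showed only the block's weight, about 3 N. I then raised it about 84 mm in all, so by the arm's height its underside is about 37 mm above the rim.
- **Final state:** It was upright, still, and within about 3 mm of the dock's axis. The last picture shows it clear of the dock and the tape roll in place.

The wrist and top cameras disagreed by about 2 mm on the block's position, so I aimed between them. No check failed.

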